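# Open the bench extraction booth to its working height

## Robot

A 7-joint arm with a two-finger parallel gripper is mounted at the origin on a cart in front of the work surface, level with it; the furniture and walls round the work are solid. World frame = base frame: x ahead of the robot, y to its left, z up, the work surface at z = 0. Lengths are in mm, angles in rad, forces in N, time in s.
With the tool pointing down it reaches from about 375 to 925 mm from the base axis. Payload 3.1 kg.
Tool frame: the origin (TCP) lies at the very end of the fingers, on their centre line; the grasp point (between the pads) lies env.grasp_offset behind it (env.grasp_offset is the distance from the TCP to the grasp point, in mm); z points along the fingers, y is the direction in which the jaws open and shut (so a half turn about z gives the same grasp; the last joint's range is limited). The gripper opens to 85 mm and grips with 20 to 120 N. Pads are 22 mm wide; open, the fingers measure 114 mm over their backs; the gripper's body (76 mm by 85 mm) begins 54 mm behind the grasp point. The pads swing forward as they close: fully open they stand 13 mm farther back than shut.
Start: joints at [-1.33, 0.383, 0.044, 1.598, -0.018, 1.161, -0.05], TCP at [216.009, 613.061, 231.269] pointing down, gripper open.
Joint ranges: [-2.61, 2.61], [-0.41, 2.15], [-1.48, 1.57], [0, 2.5], [-1.57, 4.71], [0.05, 1.97], [-2.85, 2.85]. Speed limits (rad/s): [2.79, 2.79, 3.14, 3.14, 3.14, 3.14, 3.14].

## Interface

Orientations are given as a 3x3 rotation matrix whose columns are the frame's x, y, z axes.
In Python, from station import monitor, imaging, env gives the robot as it stands.
- The arm moves only by the shell command python3 -m jog 'ROWS' [OPENING]. ROWS is JSON, a list of rows, each a list of 6 numbers: the shift along the tool's x, y, z scaled (see below), then the turn, a rotation vector about the tool's x, y, z scaled (see below). In form: [[x, y, z, rx, ry, rz], ...]. A call has 1 to 8 rows; each row shifts and turns the commanded pose from where the row before left it, along the tool's axes as they then stand; what a row does not reach is not made up. The controller multiplies each number of a shift by 0.12 m and each number of a turn by 0.5 rad. A row lasts 1/8 s, in which the tool goes at most 62.5 mm and 10.7 degrees, less where a joint would pass 70% of its speed; a pose out of reach is approached as far as the arm can. A call with a number of a shift or a turn outside -1 to 1 is refused whole. A call with a gripper value outside its range is refused whole. OPENING is the closure, from 0 (fully open) to 1 (shut), set as the call begins (- or left out, the last holds). The fingers move at their own pace and stop on an object; the grip force is fixed at half the most. Time passes only in rows, so rows that do not move let the fingers close. It gives the time, the measured TCP pose, the force and the opening at its end, in the units of the state.
- monitor.observe(): the state, without advancing time (a new reading comes with each control period).
- imaging.snapshot(name): name is "side" or "top"; returns a dict with "color" (384x512x3 uint8, red, green, blue), "fov_y" (degrees; the focal length in pixels is half the picture's height over the tangent of half this angle, whatever the lens; pixels are square), "cx", "cy" (the principal point, pixels), "extrinsics" (4x4, takes a point from camera to world coordinates). Camera axes: x right, y down, z forward; pixel columns grow to the right and rows downward; lengths in mm; the calibration is good to about 2 mm. A picture is of the moment at which its call begins. There is no depth.
- env.hand_in(): hands the job in, once; it reports no verdict.
The state is a dict: "time_s": time; "q": joint angles; "qd": joint speeds; "effort": joint torques, N m; "tcp_pos": TCP position; "ee_rot": TCP orientation; "wrist_force": force on the tool from outside, world axes, zero at the start; "ft_torque": the same for the moment, N m; "width": opening from 0.0 (shut) to 1.0 (fully open).
Only numpy, scipy, OpenCV 4.12 (cv2) and the standard library are available. Lean on these libraries where they do the work, as an engineer would, in place of code of your own. Each camera call takes 0.05 s, during which the arm holds its last target. There are 200 camera calls.

## Task

Open the bench extraction booth to its working height: with a fingertip push the red-knobbed bolt fully back to free the sash, then push the sash up from beneath its yellow lip until the lip is level with the red pointer, without running well past it, and leave it standing there. Only push, gently: grip and lift nothing with the fingers, and leave the pointer and the spray can, jar and wood block in front of the booth where they are.

Things in the scene. Friction and masses are not known exactly. Their poses are not given: they have to be found in the camera images.
- booth: fixed grey extraction booth, 180 deep, 320 wide, 534 high, duct stub to 593. Origin on the bench, on its mid line; x points from the front into it, y left seen from the front, z up. mm in this frame: post fronts x -130, 50 wide, inner faces y +-110; clear sash between, front x -111; plinth below, front x -115, top z 95; fascia above z 325, to x -138. Over 35 N from the fingers on any part fails
- sash: clear sliding window in an aluminium frame, with a yellow lip along its foot that sticks out 57 mm, 38 mm farther than the posts. Origin: middle of the lip's front edge, a bar (sash_c0) of radius 6 mm along y, 206 long, at x -162, y 0 of the booth, z 108 when shut to 298 at most. Flange behind the bar (sash_c1) 6 mm thick; nothing below the lip down to the bench. Axes as the booth's
- bolt (a joint): slide of the horizontal bolt on the right post in m: 0 = in, 0.026 = fully back (its stop). Positive goes to the right (booth's -y). 2 N slides it and it stays. While in, it lets the sash rise only some 4 mm; once 18 mm back the sash is free. The sash, about 0.4 kg, is nearly balanced by a counterweight in the right post: 2 to 6 N lifts it, and it stays where it is left
- bolt_knob (a point): centre of the bolt's red ball knob, 16 mm across, on a 9 mm stem sticking out 44 mm towards the booth's -x. In the booth's frame: x -186, z 155, y -123 (bolt in) to -149 (back). The bolt's guides and the sash's steel keep reach out to x -153 behind it, so fingers beside the knob stay in front of x -156
- pointer_tip (a point): tip of the red pointer clamped on the left post, at x -136, y 107 in the booth's frame. Its height, 185 to 275 mm above the bench, differs each time and marks the working height for the middle of the lip's front edge (origin of sash). It must not be shifted
- spray_can: loose spray can with teal cap, 55 mm across, 201 high, on the bench in front of the booth's left part; origin under its centre
- jar: loose glass jar of small grey parts with white lid, 62 mm across, 93 high, on the bench in front of the booth's right end; origin under its centre
- pine_block: loose offcut of pine, 60 x 120 (along its y) x 34 high, lying on the bench in front of the booth; origin under its centre
There are look-alikes about, which are no part of the job. Of the things that look like the spray_can, take the one that is farthest to the robot's left at the start.

How it is judged (in metres and radians):
On the way, in this order (a step that is already met when the one before it is completed fails the run):
1. the bolt is pushed back with the sash still shut (value of joint bolt above 0.021 m and z of sash in the frame of booth below 0.118 m), for 0.2 s.
2. the sash is on its way up, pushed at its lip (z of sash in the frame of booth above 0.138 m and (contact force between anything else and sash_c0 above 0.5 N or contact force between anything else and sash_c1 above 0.5 N)), for 0.2 s.
At the end, for the whole second after the job is handed in: The sash stands still with the middle of its lip's front edge within 8 mm of the pointer's height, the bolt still back (more than 20 of its 26 mm), the pointer within 4 mm of where it was set, and the spray can, jar and wood block upright within 20 mm of where they stood (z of sash in the frame of pointer_tip between -0.008 and 0.008 m and linear speed of sash below 0.005 m/s and value of joint bolt above 0.02 m and distance of pointer_tip from where it was at the start of the episode below 0.004 m and distance of each of spray_can, jar, pine_block from where it was at the start of the episode below 0.02 m and angle between each of spray_can, jar's own z axis and vertical below 0.2 rad); the robot touches nothing.
It fails at once if the sash runs more than 20 mm past the pointer (z of sash in the frame of pointer_tip above 0.02 m).
It fails at once if the booth, its sash, bolt or pointer is gripped or forced (more than 35 N from the fingers) (contact force between the fingers and booth above 35 N).
It fails at once if the pointer is shifted (distance of pointer_tip from where it was at the start of the episode above 0.006 m).
It fails at once if the spray can, jar or wood block is moved or lifted (distance of any of spray_can, jar, pine_block from where it was at the start of the episode above 0.03 m).
It also fails if it takes over 51 s, if anything falls off the work surface, if the arm or the gripper's body presses on something with over 40 N, if the wrist force passes 120 N, or if a joint passes its speed limit or range.

## Working session

There is one attempt and no reset: what is moved stays moved. The work goes in short steps, Python scripts to look and compute and a shell command to move; the robot and the scene stay as the last step left them, time stands still between calls to the robot, and variables do not carry over. Pictures are saved under pics/ and viewed, about 8 in all and at most 12, crops included, and the job is handed in when it is done.

```bash
mkdir -p pics; ls; python3 - <<'E'
from station import monitor, imaging, env
import cv2,numpy as np
s=monitor.observe()
for k in ("time_s","tcp_pos","ee_rot","wrist_force","width"): print(k,s[k])
print(env.grasp_offset)
for n in("side","top"):
    p=imaging.snapshot(n); cv2.imwrite(f"pics/{n}0.png",p["color"][:,:,::-1]); print(n,p["fov_y"],p["cx"],p["cy"],np.round(p["extrinsics"],3).tolist())
E
```

```text
pics
time_s 0.0
tcp_pos [215.69603465 612.15505134 229.85484363]
ee_rot [[-9.43190222e-01  3.32252390e-01 -7.45085902e-04]
 [ 3.32253192e-01  9.43186760e-01 -2.55971592e-03]
 [-1.47716573e-04 -2.66185619e-03 -9.99996446e-01]]
wrist_force [-0.45429081  0.16189369 -0.56356664]
width 0.9994958111459248
18.700000000000003
side 49.71563547721473 245.1044687633464 191.35241158886518 [[0.323, -0.651, 0.686, 19.472], [-0.946, -0.22, 0.237, -221.777], [-0.003, -0.726, -0.688, 730.521], [0.0, 0.0, 0.0, 1.0]]
top 52.244908519693475 251.86396225687903 187.71896680903413 [[-0.083, -0.866, 0.494, 179.888], [-0.996, 0.075, -0.036, -9.107], [-0.006, -0.495, -0.869, 872.573], [0.0, 0.0, 0.0, 1.0]]
```

View pics/side0.png

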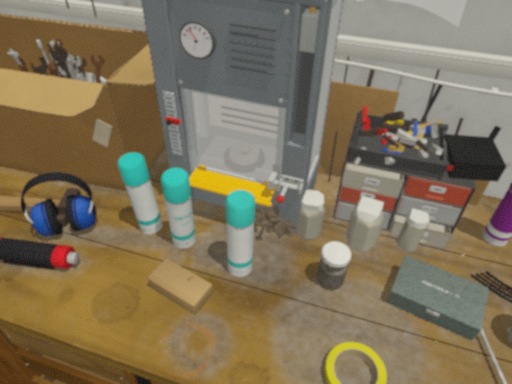

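View pics/top0.png

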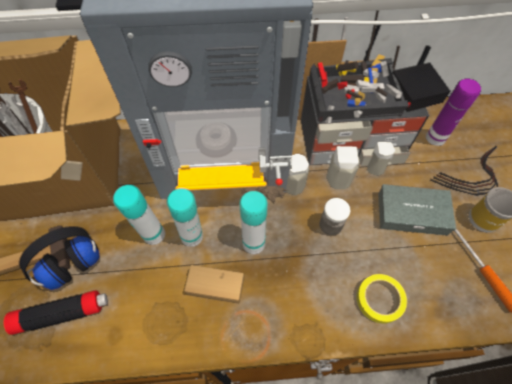

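Side view: booth in the upper middle, yellow lip at (190–272, 170–205), red knob at about (281,199), red pointer at about (173,121). There are three teal-capped cans at caps (133,163), (175,180) and (240,205), the jar at (334,262) and the block at (181,285). The top view matches: lip (178–266,177), knob (279,182), pointer (151,142).

```bash
cat > h.py <<'E'
import numpy as np,cv2
from station import monitor, imaging, env
def K(p):
    f=p["color"].shape[0]/2/np.tan(np.radians(p["fov_y"]/2)); return f,p["cx"],p["cy"]
def ray(p,uv):
    f,cx,cy=K(p); E=np.array(p["extrinsics"]); d=E[:3,:3]@np.array([(uv[0]-cx)/f,(uv[1]-cy)/f,1]); return E[:3,3],d/np.linalg.norm(d)
def plane(p,uv,z):
    o,d=ray(p,uv); return o+d*(z-o[2])/d[2]
def tri(pa,a,pb,b):
    o,d=ray(pa,a);q,e=ray(pb,b); s=np.linalg.lstsq(np.c_[d,-e],q-o,rcond=None)[0]
    A,B=o+d*s[0],q+e*s[1]; return (A+B)/2,np.linalg.norm(A-B)
def proj(p,X):
    f,cx,cy=K(p);E=np.array(p["extrinsics"]);c=E[:3,:3].T@(np.asarray(X)-E[:3,3]);return np.array([cx+f*c[0]/c[2],cy+f*c[1]/c[2]])
def mask(p,name):
    h=cv2.cvtColor(p["color"],cv2.COLOR_RGB2HSV)
    if name=="red": return cv2.inRange(h,(0,150,90),(6,255,255))|cv2.inRange(h,(172,150,90),(180,255,255))
    if name=="yellow": return cv2.inRange(h,(20,150,100),(32,255,255))
    if name=="teal": return cv2.inRange(h,(78,120,60),(95,255,255))
    if name=="white": return cv2.inRange(h,(0,0,195),(180,40,255))
def blobs(m,amin=8):
    n,l,st,c=cv2.connectedComponentsWithStats(m)
    return [(st[i].tolist(),np.round(c[i],1).tolist()) for i in range(1,n) if st[i,4]>=amin]
E
python3 - <<'E'
from h import *
P={n:imaging.snapshot(n) for n in("side","top")}
for n,p in P.items():
    for c in("red","yellow","teal"):
        print(n,c,blobs(mask(p,c),8))
    m=mask(p,"yellow"); 
    cs,_=cv2.findContours(m,cv2.RETR_EXTERNAL,cv2.CHAIN_APPROX_NONE)
    for k in cs:
        if cv2.contourArea(k)>300 and k[:,0,1].max()<230: print("lip poly",cv2.approxPolyDP(k,2.0,True)[:,0].tolist())
a=cv2.resize(P["side"]["color"][90:300,110:370],None,fx=3,fy=3,interpolation=cv2.INTER_CUBIC)
b=cv2.resize(P["top"]["color"][120:260,100:300],None,fx=4,fy=4,interpolation=cv2.INTER_CUBIC)
cv2.imwrite("pics/s1.png",a[:600,:,::-1]);cv2.imwrite("pics/t1.png",b[:,:,::-1])
E
```

```text
side red [([362, 107, 9, 24, 141], [365.5, 119.2]), ([166, 117, 14, 7, 58], [172.8, 120.2]), ([377, 128, 11, 7, 50], [381.3, 130.8]), ([381, 138, 7, 6, 27], [383.8, 140.6]), ([447, 165, 7, 6, 30], [450.0, 167.6]), ([405, 178, 66, 28, 671], [436.4, 192.4]), ([341, 188, 19, 14, 156], [349.4, 194.5]), ([376, 195, 20, 15, 115], [387.2, 201.7]), ([277, 196, 7, 6, 34], [279.7, 198.6]), ([50, 245, 24, 24, 383], [60.0, 256.3])]
side yellow [([386, 119, 18, 6, 77], [395.2, 121.7]), ([399, 145, 4, 6, 12], [400.3, 147.2]), ([190, 165, 85, 42, 1404], [229.3, 184.8]), ([0, 175, 29, 16, 183], [12.3, 181.9]), ([28, 186, 11, 10, 42], [33.3, 190.3]), ([109, 198, 6, 5, 11], [111.6, 200.1]), ([110, 200, 12, 9, 29], [115.8, 204.2]), ([122, 200, 6, 6, 13], [124.4, 202.7]), ([101, 210, 25, 15, 118], [112.9, 216.2]), ([0, 215, 29, 19, 144], [9.6, 223.3]), ([85, 249, 12, 11, 52], [91.4, 252.9]), ([0, 249, 184, 125, 9447], [97.1, 308.9]), ([0, 281, 12, 8, 22], [3.7, 285.0]), ([17, 289, 5, 5, 10], [19.3, 291.1]), ([216, 288, 6, 5, 9], [218.4, 290.2]), ([208, 294, 19, 21, 98], [215.7, 305.2]), ([218, 299, 5, 5
[... 1654 characters left out ...]
, ([336, 64, 3, 4, 9], [336.9, 65.4]), ([339, 69, 17, 6, 48], [346.0, 71.6]), ([364, 77, 5, 4, 18], [366.0, 78.5]), ([360, 93, 4, 4, 8], [361.9, 94.2]), ([356, 98, 5, 6, 16], [357.5, 99.9]), ([176, 163, 91, 27, 1898], [220.1, 177.0]), ([474, 209, 34, 21, 340], [487.5, 219.9]), ([357, 274, 50, 49, 956], [380.6, 299.5])]
top teal [([114, 183, 33, 34, 821], [129.9, 198.9]), ([167, 189, 29, 33, 745], [181.6, 204.6]), ([240, 191, 27, 34, 754], [253.3, 207.5]), ([147, 230, 14, 9, 22], [154.5, 235.4])]
lip poly [[474, 218], [479, 225], [489, 229], [497, 228], [498, 223], [507, 220], [498, 219], [485, 209]]
lip poly [[266, 183], [257, 163], [195, 168], [182, 166], [178, 171], [176, 188], [262, 186]]
```

View pics/s1.png

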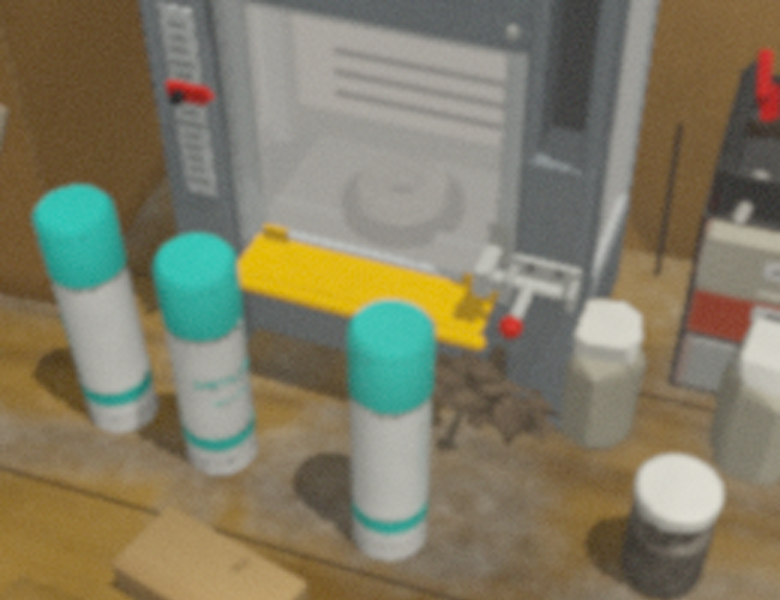

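View pics/t1.png

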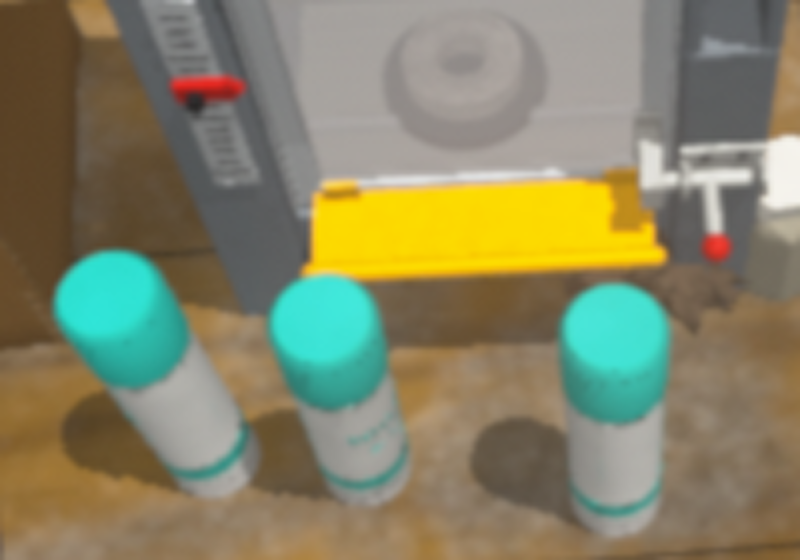

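The enlarged crops confirm this. The can look-alikes have side caps at (136,168), (175,185) and (240,209); the leftmost, (136,168), is the spray can, and I will avoid all three. The jar is the one with grey parts at side (334,262), and the white bottle at (312,215) is not part of the job. Next I compute positions.

```bash
python3 - <<'E'
from h import *
P={n:imaging.snapshot(n) for n in("side","top")}
S,T=P["side"],P["top"]; r=lambda v:np.round(v,1)
def t(n,a,b):
    X,e=tri(S,a,T,b); print(n,r(X),"gap",r(e)); return X
kn=t("knob",(280.2,198.6),(279.2,181.4))
pt=t("pointer tip",(180.2,122),(161,142))
rr=t("lip right front",(271.7,205),(266.2,185.3))
ll=t("lip left front",(189.3,183.5),(176.2,188))
for z in(108,):
    print("lip plane top cam",r(plane(T,(266.2,185.3),z)),r(plane(T,(176.2,188),z)))
    print("lip plane side cam",r(plane(S,(271.7,205),z)),r(plane(S,(189.3,183.5),z)))
print("knob plane",r(plane(S,(280.2,198.6),155)),r(plane(T,(279.2,181.4),155)))
for n,a,b in(("canL",(136.1,168.3),(129.9,198.9)),("canM",(175.5,185),(181.6,204.6)),("canR",(239.9,208.7),(253.3,207.5))): t(n,a,b)
for n,a in(("canL",(151,232)),("canM",(184,245)),("canR",(240,273)),("jar",(331,285)),("bottle",(309,235))): print(n,"base side",r(plane(S,a,0)))
t("jar lid",(335,252),(336,209)); t("bottle top",(313,197),(300,158))
for uv in((148,288),(198,309),(212,290),(168,260)): print("block top",r(plane(S,uv,34)))
E
```

```text
knob [596.5 -97.2 156. ] gap 1.8
pointer tip [649.2 134.  252.8] gap 1.2
lip right front [617.8 -74.  108.8] gap 1.6
lip left front [641.7 130.6  88.5] gap 5.3
lip plane top cam [617.6 -73.5 108. ] [628.2 128.8 108. ]
lip plane side cam [619.3 -74.4 108. ] [625.2 118.5 108. ]
knob plane [596.5 -96.5 155. ] [597.8 -98.1 155. ]
canL [576.5 212.7 166.1] gap 0.3
canM [549.5 106.3 173.6] gap 1.9
canR [531.5 -36.2 171. ] gap 2.9
canL base side [548.7 192.4   0. ]
canM base side [538.1 103.3   0. ]
canR base side [506.9 -41.6   0. ]
jar base side [ 539.1 -229.8    0. ]
bottle base side [ 657.4 -157.3    0. ]
jar lid [ 553.1 -223.1   90.2] gap 1.4
bottle top [ 680.3 -155.5  105.6] gap 12.8
block top [392.8 109.3  34. ]
block top [381.9  -2.2  34. ]
block top [428.9 -11.5  34. ]
block top [466.8 102.7  34. ]
```

```bash
cat >> h.py <<'E'
from scipy.spatial.transform import Rotation as Ro
def rot(tilt,yaw=0):  # tool down, tilted forward by tilt deg, yawed
    R=np.array([[0,1,0],[1,0,0],[0,0,-1.]])
    return Ro.from_euler("z",yaw,degrees=True).as_matrix()@Ro.from_euler("y",-tilt,degrees=True).as_matrix()@R
def to(X,tilt,yaw=0):
    s=monitor.observe();R=np.array(s["ee_rot"]);d=R.T@(np.array(X)-s["tcp_pos"]);w=Ro.from_matrix(R.T@rot(tilt,yaw)).as_rotvec()
    print("t",s["time_s"],"tcp",np.round(s["tcp_pos"],1),"F",np.round(s["wrist_force"],1),"shift units",np.round(d/120,3),"turn units",np.round(w/.5,3),"q",np.round(s["q"],2))
E
python3 - <<'E'
from h import *
from scipy.optimize import least_squares
P={n:imaging.snapshot(n) for n in("side","top")}
S,T=P["side"],P["top"]
# booth pose from point features (px measured in crops)
F=[((-186,-123,155),S,(280.2,198.6)),((-186,-123,155),T,(279.2,181.4)),((-165,-103,105),S,(271.7,205)),((-165,-103,105),T,(266.2,185.3)),((-165,103,105),T,(176.2,188)),((-136,107,None),S,(180.5,122)),((-136,107,None),T,(160.9,142))]
def W(v,X): c,s=np.cos(v[2]),np.sin(v[2]); z=v[3] if X[2] is None else X[2]; return np.array([v[0]+c*X[0]-s*X[1],v[1]+s*X[0]+c*X[1],z])
f=least_squares(lambda v:np.concatenate([proj(p,W(v,X))-uv for X,p,uv in F]),[785,19,-.03,253],loss="soft_l1")
print("booth x,y,yaw,zp",np.round(f.x,3));print(np.round(np.array([proj(p,W(f.x,X))-uv for X,p,uv in F]),1).tolist())
for n,X in(("bar mid",(-162,0,108)),("bar L",(-162,103,108)),("bar R",(-162,-103,108)),("knob",(-186,-123,155)),("post front R",(-130,-110,200))):print(n,np.round(W(f.x,X),1))
# cans: image ellipse extents of cap tops/base bands: left-right edges at mid-height of cap => axis
for n,p in P.items():
    for st,c in blobs(mask(p,"teal"),20): print(n,st,c)
for c,x in (("L",(121.,152)),):pass
for uv in((0,215),(115,205),(120,130),(77,40),(0,40)): print("box",uv,np.round(plane(T,uv,0)),np.round(plane(T,uv,150)))
E
```

```text
booth x,y,yaw,zp [ 7.86693e+02  2.44050e+01 -2.00000e-02  2.49909e+02]
[[-0.5, -0.8], [-1.5, -0.1], [0.4, 1.0], [0.7, -0.2], [-0.6, 2.4], [0.8, 0.1], [0.2, -0.3]]
bar mid [624.7  27.6 108. ]
bar L [626.7 130.6 108. ]
bar R [622.7 -75.4 108. ]
knob [598.3 -94.9 155. ]
post front R [654.6 -83.  200. ]
side [120, 152, 30, 33, 779] [134.8, 167.9]
side [161, 168, 30, 35, 835] [175.5, 184.9]
side [226, 191, 29, 36, 876] [239.8, 208.7]
side [139, 216, 20, 9, 55] [149.5, 221.3]
side [173, 233, 20, 7, 44] [183.0, 237.0]
side [229, 261, 22, 6, 48] [239.7, 264.3]
top [115, 183, 33, 34, 824] [131.2, 199.1]
top [167, 189, 29, 33, 744] [181.6, 204.6]
top [240, 191, 27, 34, 753] [253.3, 207.5]
top [147, 230, 14, 9, 20] [154.7, 235.4]
box (0, 215) [652. 583.   0.] [571. 481. 150.]
box (115, 205) [656. 301.   0.] [574. 248. 150.]
box (120, 130) [893. 308.   0.] [771. 253. 150.]
box (77, 40) [1281.  480.    0.] [1092.  396.  150.]
box (0, 40) [1304.  732.    0.] [1111.  605.  150.]
```

```bash
python3 -m jog '[[0,-0.4,-0.3,0,0,0],[0,-0.5,-0.4,0,0,0],[0,-0.4,-0.2,0,0,0]]' 1
```

```text
time_s: 0.78
tcp_pos: [167.7, 476.1, 332.5]
ee_rot: [[-0.943, 0.332, 0.001], [0.332, 0.943, 0.003], [0.0, 0.003, -1.0]]
wrist_force: [-1.1, 0.6, 1.0]
width: 0.377
```

```bash
python3 -m jog '[[-0.4,0,0,0,0,0.2],[-0.5,0,0,0,0,0.25],[-0.5,0,0,0,0,0.25],[-0.5,0,0,0,0,0.25],[-0.5,0,0,0,0,0.25],[-0.5,0,0,0,0,0.25],[-0.5,0,0,0,0,0.25],[-0.5,0,0,0,0,0.25]]'
python3 - <<'E'
from h import *
S,T=imaging.snapshot("side"),imaging.snapshot("top")
B={"L":((120,152,30),(115,183,33)),"M":((161,168,30),(167,189,29)),"R":((226,191,29),(240,191,27))}
for k,(a,b) in B.items():
    for p,(x,y,w) in((S,a),(T,b)):
        m=mask(p,"teal")[y:y+3,max(0,x-5):x+w+5]; u=np.nonzero(m)[1].mean()+max(0,x-5)
        X=plane(p,(u,y),201); d=X[:2]-np.array(p["extrinsics"])[:2,3]; d/=np.linalg.norm(d); print(k,np.round(X[:2]-27.5*d,1))
to((592,-68,330),0,-1)
E
```

```text
time_s: 1.78
tcp_pos: [493.7, 162.9, 330.6]
ee_rot: [[-0.25, 0.968, 0.001], [0.968, 0.25, 0.0], [0.0, 0.001, -1.0]]
wrist_force: [0.6, -0.3, -0.8]
width: 0.002
L [565.3 198.2]
L [nan nan]
M [544.1  98.5]
M [544.2  96.1]
R [520.1 -39.7]
R [526.2 -37.3]
t 1.875 tcp [495.9 154.9 331.1] F [-0.5 -0.5  0.1] shift units [-1.995  0.336  0.016] turn units [0.004 0.006 0.516] q [-0.86  0.05  0.5   1.8  -0.02  1.3  -0.12]<stdin>:6: RuntimeWarning: Mean of empty slice.
  ret = ret.dtype.type(ret / rcount)
```

```bash
python3 -m jog '[[0,0,0,0,0,0.26],[-0.4,0.2,0,0,0,0.26],[-0.5,0.1,0,0,0,0],[-0.5,0.1,0,0,0,0],[-0.4,0.1,0,0,0,0],[0,0,0,0,0,0]]'
python3 - <<'E'
from h import *
S,T=imaging.snapshot("side"),imaging.snapshot("top")
for p,n in((S,"side"),(T,"top")): print(n,blobs(mask(p,"teal"),20))
B={"M":[((175.5,184.9),(181.6,204.6)),((183,237),(191.5,238))],"R":[((239.8,208.7),(253.3,207.5)),((239.8,264),(254.3,247))],"L":[((136.1,168.3),(129.9,198.9)),((149.5,221.3),(154.5,236))]}
for k,l in B.items():
    for a,b in l:
        o,d=ray(S,a);q,e=ray(T,b); s=np.linalg.solve(np.c_[d[:2],-e[:2]],(q-o)[:2]); print(k,np.round((o+s[0]*d),1),np.round((q+s[1]*e),1))
to((592,-68,330),0,-1)
E
```

```text
time_s: 2.62
tcp_pos: [558.0, -54.5, 331.0]
ee_rot: [[0.013, 1.0, 0.001], [1.0, -0.013, -0.002], [-0.002, 0.001, -1.0]]
wrist_force: [0.0, -0.3, 0.9]
width: 0.001
side [([120, 152, 31, 34, 778], [135.1, 168.6]), ([161, 168, 30, 35, 810], [175.5, 185.2]), ([226, 191, 29, 37, 883], [239.8, 208.6]), ([139, 216, 21, 9, 57], [149.7, 221.3]), ([174, 233, 19, 7, 42], [183.2, 236.9]), ([229, 261, 22, 6, 46], [240.0, 264.2])]
top [([114, 184, 34, 34, 826], [130.8, 200.1])]
M [543.5 103.6 179.2] [543.5 103.6 186.3]
M [550.7 110.4  11. ] [550.7 110.4  -1.4]
R [525.9 -36.7 175.5] [525.9 -36.7 184.4]
R [517.2 -37.8  16.7] [517.2 -37.8  -7.1]
L [575.1 211.8 167.4] [575.1 211.8 168.8]
L [555.4 194.6  29.1] [555.4 194.6  17.1]
t 2.725 tcp [558.  -47.9 330.3] F [0.7 1.1 0.4] shift units [-0.166  0.284  0.002] turn units [-0.    -0.002  0.027] q [-0.6   0.15  0.69  1.72 -0.1   1.3   0.11]
```

```bash
python3 -m jog '[[-0.14,0.2,0,0,0,0.02],[0,0.07,0.3,0,0,0],[0,0,0.4,0,0,0],[0,0,0.4,0,0,0],[0,0,0.2,0,0,0],[0,0,0,0,0,0],[0,0,0,0,0,0]]'
python3 - <<'E'
from h import *
to((590,-66,147),0,-1)
S=imaging.snapshot("side");T=imaging.snapshot("top")
a=cv2.resize(S["color"][120:260,200:370],None,fx=3,fy=3);b=cv2.resize(T["color"][110:250,190:320],None,fx=3,fy=3)
cv2.imwrite("pics/n2.png",np.hstack([a,b])[:600,:800*2][:,:,::-1][:, :900]); print(a.shape,b.shape)
im=np.hstack([cv2.resize(S["color"][130:260,220:350],(400,400)),cv2.resize(T["color"][110:240,200:330],(400,400))]);cv2.imwrite("pics/n2.png",im[:,:,::-1])
E
```

```text
time_s: 3.6
tcp_pos: [591.5, -63.4, 175.5]
ee_rot: [[0.011, 1.0, 0.002], [1.0, -0.011, 0.001], [0.001, 0.002, -1.0]]
wrist_force: [0.3, -0.5, 0.8]
width: 0.001
t 3.6 tcp [591.5 -63.4 175.5] F [ 0.3 -0.5  0.8] shift units [-0.022 -0.013  0.237] turn units [ 0.004 -0.001  0.014] q [-0.5   0.39  0.66  1.81 -0.28  1.03  0.26]
(420, 510, 3) (420, 390, 3)
```

View pics/n2.png

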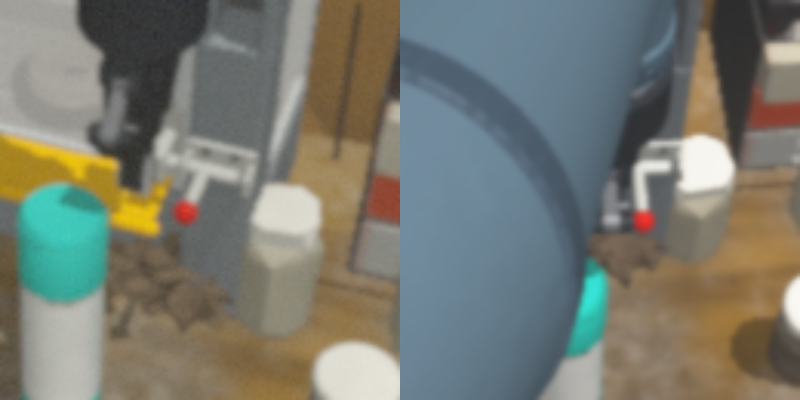

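The fingertip hangs just left of the knob (left half: tip (135,190), knob (185,212)) and clear of the can and lip. I'll lower it and push.

```bash
python3 -m jog '[[0,0,0.12,0,0,0],[0,0,0.11,0,0,0],[-0.06,0,0,0,0,0],[-0.05,0,0,0,0,0],[-0.04,0,0,0,0,0],[-0.04,0,0,0,0,0],[-0.04,0,0,0,0,0],[0,0,0,0,0,0]]'
python3 - <<'E'
from h import *
to((590,-105,147),0,-1); S=imaging.snapshot("side"); print(blobs(mask(S,"red")[150:230,250:310],5)); k=[(c[0]+250,c[1]+150) for s,c in blobs(mask(S,"red")[150:230,250:310],5)]
print([np.round(plane(S,u,155),1) for u in k])
E
```

```text
time_s: 4.7
tcp_pos: [589.6, -93.3, 146.6]
ee_rot: [[0.014, 1.0, -0.001], [1.0, -0.014, -0.0], [-0.0, -0.001, -1.0]]
wrist_force: [-1.8, 0.6, -0.7]
width: 0.0
t 4.7 tcp [589.6 -93.3 146.6] F [-1.8  0.6 -0.7] shift units [-0.098  0.004 -0.003] turn units [-0.001  0.001  0.007] q [-0.44  0.43  0.65  1.83 -0.31  0.98  0.33]
[([35, 48, 7, 7, 34], [37.7, 50.7])]
[array([ 595.6, -112. ,  155. ])]
```

```bash
python3 -m jog '[[-0.03,0,0,0,0,0],[-0.03,0,0,0,0,0],[-0.02,0,0,0,0,0],[-0.01,0,0,0,0,0],[0,0,0,0,0,0]]'
python3 - <<'E'
from h import *
to((590,-105,147),0,-1); S=imaging.snapshot("side"); k=[(c[0]+250,c[1]+150) for s,c in blobs(mask(S,"red")[150:230,250:310],5)]
print(k,[np.round(plane(S,u,155),1) for u in k])
E
```

```text
time_s: 5.38
tcp_pos: [589.7, -100.4, 146.6]
ee_rot: [[0.011, 1.0, -0.002], [1.0, -0.011, 0.004], [0.004, -0.002, -1.0]]
wrist_force: [-3.6, 5.8, 1.2]
width: 0.002
t 5.375 tcp [ 589.7 -100.4  146.6] F [-3.6  5.8  1.2] shift units [-0.039  0.003 -0.004] turn units [-0.003 -0.008  0.013] q [-0.42  0.44  0.65  1.82 -0.32  0.99  0.35]
[(290.7, 201.6)] [array([ 595. , -118.3,  155. ])]
```

```bash
python3 -m jog '[[-0.03,0,0,0,0,0],[-0.02,0,0,0,0,0],[0,0,0,0,0,0],[0,0,0,0,0,0]]'
python3 - <<'E'
from h import *
to((590,-105,147),0,-1); S=imaging.snapshot("side"); k=[(c[0]+250,c[1]+150) for s,c in blobs(mask(S,"red")[150:230,250:310],5)]
print(k,[np.round(plane(S,u,155),1) for u in k])
E
```

```text
time_s: 5.92
tcp_pos: [589.7, -101.1, 146.4]
ee_rot: [[0.008, 1.0, -0.003], [1.0, -0.008, 0.011], [0.011, -0.003, -1.0]]
wrist_force: [-4.6, 12.7, 2.7]
width: 0.002
t 5.925 tcp [ 589.7 -101.1  146.4] F [-4.6 12.7  2.7] shift units [-0.032  0.003 -0.005] turn units [-0.007 -0.022  0.02 ] q [-0.41  0.44  0.64  1.82 -0.32  0.99  0.36]
[(290.9, 201.6)] [array([ 595.1, -118.6,  155. ])]
```

The bolt is at its stop: the reaction rose from 6 to 13 N with no further motion, and the knob image moved about 22–26 mm. I'll back off, lift, and move over to the gap between the two look-alike cans.

```bash
python3 -m jog '[[0.08,0,0,0,0,0],[0.07,0,0,0,0,0],[0,0,-0.4,0,0,0],[0,0,-0.5,0,0,0],[0.4,0,-0.05,-0.14,0,0.1],[0.4,0,0,-0.14,0,0.1],[0,0,0,-0.14,0,0.1],[0,0,0,0,0,0]]'
python3 - <<'E'
from h import *
to((594,24,250),12,-9); S=imaging.snapshot("side"); k=[(c[0]+250,c[1]+150) for s,c in blobs(mask(S,"red")[150:230,250:310],5)]
print(k,[np.round(plane(S,u,155),1) for u in k])
E
```

```text
time_s: 6.98
tcp_pos: [593.3, 4.1, 261.1]
ee_rot: [[0.16, 0.965, 0.208], [0.987, -0.16, -0.018], [0.016, 0.208, -0.978]]
wrist_force: [-0.0, -0.1, -0.0]
width: 0.004
t 6.975 tcp [593.3   4.1 261.1] F [-0.  -0.1 -0. ] shift units [ 0.163 -0.04   0.089] turn units [ 0.001 -0.029 -0.014] q [-0.74  0.14  0.71  1.9  -0.08  0.93 -0.17]
[(290.6, 201.6)] [array([ 595. , -118.1,  155. ])]
```

```bash
python3 -m jog '[[0.166,-0.02,0.09,0,-0.029,-0.014],[0,-0.08,0.4,0,0,0],[0,-0.09,0.41,0,0,0],[0,0,0,0,0,0],[0,0,0,0,0,0]]'
python3 - <<'E'
from h import *
to((594,24.6,75),12,-9); S=imaging.snapshot("side");T=imaging.snapshot("top")
im=np.hstack([cv2.resize(S["color"][100:260,120:280],(400,400)),cv2.resize(T["color"][110:270,130:290],(400,400))]);cv2.imwrite("pics/n3.png",im[:,:,::-1])
E
```

```text
time_s: 7.65
tcp_pos: [599.2, 22.8, 152.6]
ee_rot: [[0.159, 0.965, 0.208], [0.987, -0.156, -0.034], [-0.0, 0.211, -0.977]]
wrist_force: [1.3, 0.4, 0.4]
width: 0.002
t 7.65 tcp [599.2  22.8 152.6] F [1.3 0.4 0.4] shift units [ 0.008 -0.181  0.623] turn units [ 0.006  0.002 -0.006] q [-0.7   0.3   0.65  1.98 -0.2   0.72 -0.12]
```

View pics/n3.png

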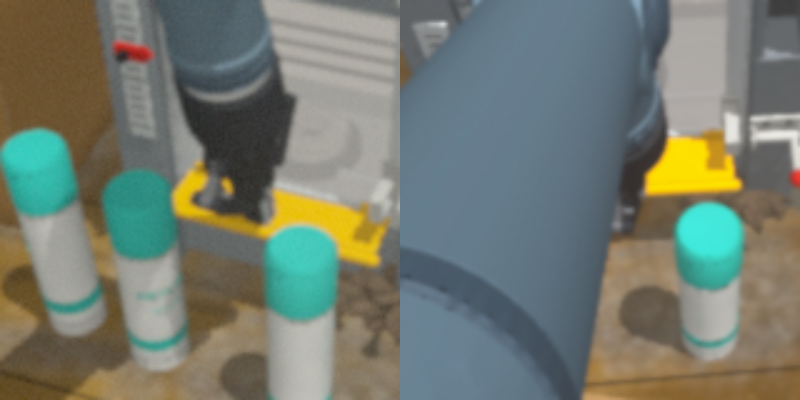

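Side (left half): the gripper hangs in front of the lip between the middle can (140,215) and right can (300,270), with clear gaps on both sides. I'll go on down.

```bash
python3 -m jog '[[0.01,-0.07,0.2,0,0,0],[0,-0.06,0.2,0,0,0],[0,-0.05,0.2,0,0,0],[0,0,0,0,0,0],[0,0,0,0,0,0]]'
python3 - <<'E'
from h import *
to((604,23,78),30,-9); S=imaging.snapshot("side"); print([b for b in blobs(mask(S,"teal"),20)])
E
```

```text
time_s: 8.38
tcp_pos: [593.2, 26.6, 78.0]
ee_rot: [[0.157, 0.965, 0.209], [0.988, -0.154, -0.032], [0.001, 0.211, -0.977]]
wrist_force: [-0.5, 0.8, 0.8]
width: 0.007
t 8.375 tcp [593.2  26.6  78. ] F [-0.5  0.8  0.8] shift units [-0.015  0.091  0.02 ] turn units [-0.621 -0.002 -0.003] q [-0.64  0.41  0.58  2.04 -0.31  0.57 -0.04]
[([120, 152, 31, 34, 778], [135.1, 168.6]), ([161, 168, 30, 35, 811], [175.5, 185.2]), ([225, 191, 30, 36, 902], [239.5, 208.3]), ([139, 216, 21, 9, 55], [149.4, 221.4]), ([173, 233, 20, 7, 44], [182.7, 236.8]), ([229, 261, 22, 6, 43], [240.0, 264.3])]
```

Cans undisturbed. Now I tilt the finger forward under the lip.

```bash
python3 -m jog '[[-0.01,0.03,0,-0.2,0,0],[-0.01,0.03,0,-0.2,0,0],[0,0.03,0,-0.22,0,0],[0,0.02,0.02,0,0,0],[0,0,0,0,0,0]]'
python3 - <<'E'
from h import *
to((612,22,80),30,-9); S=imaging.snapshot("side"); print([b for b in blobs(mask(S,"teal"),20)])
E
```

```text
time_s: 9.05
tcp_pos: [606.3, 22.4, 79.8]
ee_rot: [[0.157, 0.856, 0.492], [0.988, -0.137, -0.077], [0.001, 0.498, -0.867]]
wrist_force: [0.6, 0.5, 0.2]
width: -0.001
t 9.05 tcp [606.3  22.4  79.8] F [0.6 0.5 0.2] shift units [0.004 0.042 0.023] turn units [-0.005 -0.002 -0.003] q [-0.77  0.36  0.64  2.23 -0.26  0.13 -0.13]
[([120, 158, 31, 28, 512], [134.0, 173.2]), ([161, 176, 27, 27, 420], [172.2, 190.8]), ([225, 191, 30, 37, 916], [239.3, 208.4]), ([139, 217, 20, 8, 53], [149.0, 221.7]), ([173, 233, 20, 7, 44], [182.7, 236.9]), ([230, 261, 21, 6, 44], [239.9, 264.4])]
```

```bash
python3 -m jog '[[0,0.03,0.017,0,0,0],[0,0.03,0.017,0,0,0],[0,0.02,-0.035,0,0,0],[0,0.02,-0.035,0,0,0],[0,0,0,0,0,0]]'
python3 - <<'E'
from h import *
to((614,22,88),30,-9)
E
```

```text
time_s: 9.72
tcp_pos: [612.7, 20.8, 88.6]
ee_rot: [[0.157, 0.857, 0.491], [0.988, -0.137, -0.078], [0.001, 0.497, -0.868]]
wrist_force: [-0.2, -0.2, 0.6]
width: -0.002
t 9.725 tcp [612.7  20.8  88.6] F [-0.2 -0.2  0.6] shift units [0.011 0.006 0.009] turn units [-0.007  0.    -0.002] q [-0.78  0.36  0.66  2.21 -0.25  0.15 -0.13]
```

```bash
python3 -m jog '[[0,0.025,0.015,0,0,0],[0,0.025,0.015,0,0,0],[0,0.01,-0.017,0,0,0],[0,0,0,0,0,0]]'
python3 - <<'E'
from h import *
to((618,22,88),30,-9)
E
```

```text
time_s: 10.22
tcp_pos: [616.3, 19.5, 87.9]
ee_rot: [[0.157, 0.861, 0.485], [0.988, -0.136, -0.079], [-0.002, 0.491, -0.871]]
wrist_force: [-4.9, 0.9, -2.4]
width: 0.005
t 10.225 tcp [616.3  19.5  87.9] F [-4.9  0.9 -2.4] shift units [0.023 0.009 0.005] turn units [-0.021  0.004 -0.   ] q [-0.76  0.36  0.64  2.2  -0.25  0.17 -0.12]
```

Contact made (5 N back, 2.4 N down, as a sloped face should give). Now I raise slowly.

```bash
python3 -m jog '[[0,0.033,-0.058,0,0,0],[0,0.033,-0.058,0,0,0],[0,0.033,-0.058,0,0,0],[0,0,0,0,0,0]]'
python3 - <<'E'
from h import *
to((616,20,200),30,-9)
S=imaging.snapshot("side");T=imaging.snapshot("top")
im=np.hstack([cv2.resize(S["color"][100:260,150:310],(400,400)),cv2.resize(T["color"][110:270,130:290],(400,400))]);cv2.imwrite("pics/n4.png",im[:,:,::-1])
E
```

```text
time_s: 10.72
tcp_pos: [616.3, 19.4, 112.9]
ee_rot: [[0.158, 0.86, 0.485], [0.987, -0.137, -0.078], [-0.001, 0.491, -0.871]]
wrist_force: [-10.3, 1.0, 0.2]
width: 0.002
t 10.725 tcp [616.3  19.4 112.9] F [-10.3   1.    0.2] shift units [ 0.004  0.354 -0.634] turn units [-0.021  0.002 -0.002] q [-0.84  0.32  0.73  2.19 -0.21  0.22 -0.15]
```

View pics/n4.png

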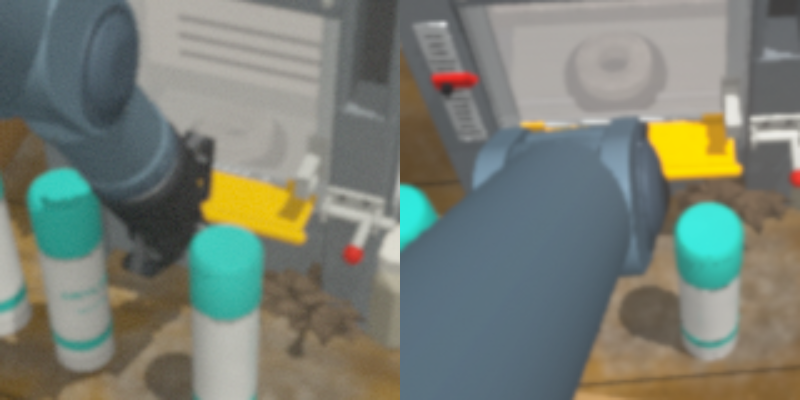

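The lip has risen roughly 20 mm with the finger: its right end in the side view went from (272,205) to (272,196). Cans are undisturbed.

```bash
cat >> h.py <<'E'
def lipcorner(img,box):
    p={"color":img}; m=mask(p,"yellow"); x0,y0,x1,y1=box; v,u=np.nonzero(m[y0:y1,x0:x1]); u=u+x0;v=v+y0; s=u+v*0.7; k=s>=s.max()-1.5; return np.array([u[k].mean(),v[k].mean()])
def sashz():
    B=(786.7,24.4,-.02); c,s=np.cos(B[2]),np.sin(B[2]); X0=np.array([B[0]-165*c-103*s,B[1]-165*s-103*c,0]); X0[1]=B[1]+s*-165+c*-103; X0[0]=B[0]+c*-165-s*-103
    for n,box in(("side",(248,110,290,225)),("top",(245,90,275,200))):
        p=imaging.snapshot(n); ref=lipcorner(cv2.imread(f"pics/{n}0.png")[:,:,::-1].copy(),box); now=lipcorner(p["color"],box)
        zs=np.arange(90,300,.5); v=np.array([proj(p,X0+[0,0,z-3])[1] for z in zs]); off=ref[1]-np.interp(108,zs,v)
        print(n,"ref",ref,"now",now,"sash z",round(float(np.interp(-(now[1]-off),-v,zs)),1))
E
python3 -m jog '[[0,0.033,-0.058,0,0,0],[0,0.033,-0.058,0,0,0],[0,0.033,-0.058,0,0,0],[0,0.033,-0.058,0,0,0],[0,0,0,0,0,0]]'
python3 - <<'E'
from h import *
to((616,20,220),30,-9); sashz(); print(blobs(mask(imaging.snapshot("side"),"teal"),20))
E
```

```text
time_s: 11.45
tcp_pos: [616.3, 19.3, 144.9]
ee_rot: [[0.158, 0.86, 0.485], [0.987, -0.138, -0.078], [-0.0, 0.491, -0.871]]
wrist_force: [-9.5, 0.2, 1.0]
width: -0.001
t 11.45 tcp [616.3  19.3 144.9] F [-9.5  0.2  1. ] shift units [ 0.005  0.304 -0.547] turn units [-0.021  0.002 -0.003] q [-0.94  0.27  0.84  2.18 -0.14  0.29 -0.2 ]
side ref [270.  204.5] now [270.75 184.25] sash z 166.3
top ref [265. 184.] now [265.4 170.6] sash z 165.2
[([120, 152, 31, 34, 783], [135.1, 168.6]), ([161, 168, 30, 35, 842], [175.6, 184.8]), ([226, 190, 29, 37, 928], [239.9, 207.9]), ([139, 217, 20, 8, 52], [149.2, 221.8]), ([173, 234, 20, 6, 41], [182.6, 237.0]), ([229, 261, 22, 6, 47], [239.6, 264.3])]
```

```bash
python3 -m jog '[[0,0.033,-0.058,0,0,0],[0,0.033,-0.058,0,0,0],[0,0.033,-0.058,0,0,0],[0,0.033,-0.058,0,0,0],[0,0.033,-0.058,0,0,0],[0,0.033,-0.058,0,0,0],[0,0.033,-0.058,0,0,0],[0,0,0,0,0,0]]'
python3 - <<'E'
from h import *
to((616,20,230),30,-9); sashz(); S=imaging.snapshot("side");T=imaging.snapshot("top")
print(blobs(mask(S,"red")[100:140,150:200],8),blobs(mask(T,"red")[120:160,130:180],8))
im=np.hstack([cv2.resize(S["color"][90:210,150:290],(467,400)),cv2.resize(T["color"][90:200,130:290],(582,400))]);im=cv2.resize(im,(800,306));cv2.imwrite("pics/n5.png",im[:,:,::-1])
E
```

```text
time_s: 12.6
tcp_pos: [616.3, 19.3, 200.9]
ee_rot: [[0.159, 0.86, 0.485], [0.987, -0.139, -0.078], [0.0, 0.491, -0.871]]
wrist_force: [-11.6, 0.6, 1.4]
width: -0.002
t 12.6 tcp [616.3  19.3 200.9] F [-11.6   0.6   1.4] shift units [ 0.005  0.116 -0.213] turn units [-0.021  0.002 -0.005] q [-1.12  0.16  1.02  2.14  0.03  0.42 -0.32]
side ref [270.  204.5] now [272.  162.5] sash z 223.2
top ref [265. 184.] now [266.  155.5] sash z 222.4
[([16, 17, 4, 4, 11], [17.5, 18.4])] []
```

View pics/n5.png

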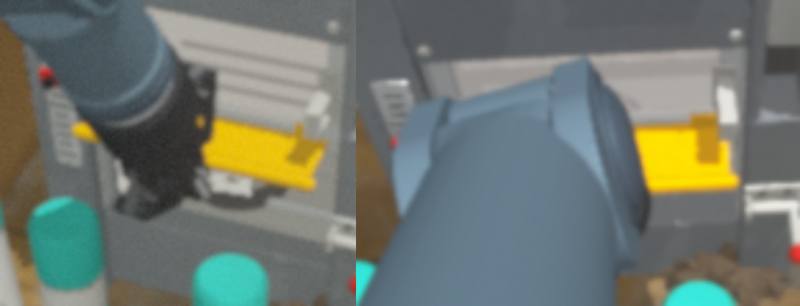

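The lip is now at z ≈ 223, rising cleanly with the finger, and the pointer is at ≈ 251. One more 26 mm raise, then back off and check.

```bash
python3 -m jog '[[0,0.033,-0.058,0,0,0],[0,0.033,-0.058,0,0,0],[0,0.025,-0.043,0,0,0],[0,0.016,-0.03,0,0,0],[0,0,0,0,0,0]]'
python3 - <<'E'
from h import *
to((616,20,228),30,-9); sashz()
E
```

```text
time_s: 13.42
tcp_pos: [616.3, 19.3, 226.7]
ee_rot: [[0.159, 0.86, 0.485], [0.987, -0.139, -0.077], [0.001, 0.491, -0.871]]
wrist_force: [-11.0, 1.2, 0.5]
width: -0.0
t 13.425 tcp [616.3  19.3 226.7] F [-11.    1.2   0.5] shift units [ 0.005  0.003 -0.011] turn units [-0.021  0.001 -0.005] q [-1.2   0.1   1.08  2.12  0.13  0.49 -0.4 ]
side ref [270.  204.5] now [272.33333333 151.83333333] sash z 249.2
top ref [265. 184.] now [266.75 148.25] sash z 247.6
```

```bash
python3 -m jog '[[0,-0.05,0,0,0,0],[0,-0.08,0,0,0,0],[0,-0.3,-0.17,0,0,0],[0,-0.3,-0.3,0.2,0,0],[0,-0.4,-0.3,0.3,0,0],[0,-0.4,-0.2,0.3,0,0],[0,-0.4,-0.2,0.2,0,0],[0,0,0,0,0,0]]'
python3 -m jog '[[0.4,-0.2,0,0,0,0],[0.5,0,0,0,0,0],[0.5,0,0,0,0,0],[0.5,0,0,0,0,0],[0.5,0,0,0,0,0],[0,0,0,0,0,0]]'
python3 - <<'E'
from h import *
sashz(); S=imaging.snapshot("side");T=imaging.snapshot("top")
for n,p in(("S",S),("T",T)):
    print(n,blobs(mask(p,"red")[100:160,130:200],8)); m=mask(p,"yellow")[90:200,150:290]; print(blobs(m,200)); print(blobs(mask(p,"teal"),20))
im=np.hstack([cv2.resize(S["color"][90:220,150:290],(400,371)),cv2.resize(T["color"][90:220,130:270],(400,371))]);cv2.imwrite("pics/n6.png",im[:,:,::-1])
E
```

```text
time_s: 14.52
tcp_pos: [371.6, 60.6, 281.0]
ee_rot: [[0.159, 0.987, 0.018], [0.987, -0.159, 0.005], [0.008, 0.017, -1.0]]
wrist_force: [1.3, -0.7, 0.4]
width: -0.002
time_s: 15.28
tcp_pos: [391.4, 354.6, 277.9]
ee_rot: [[0.15, 0.989, 0.017], [0.989, -0.15, -0.0], [0.002, 0.017, -1.0]]
wrist_force: [0.4, -0.7, 0.2]
width: -0.0
side ref [270.  204.5] now [272.33333333 151.83333333] sash z 249.2
top ref [265. 184.] now [266.75 148.25] sash z 247.6
S [([36, 17, 14, 7, 59], [42.9, 20.2])]
[([27, 23, 101, 41, 1860], [79.1, 44.1])]
[([120, 152, 31, 34, 783], [135.1, 168.5]), ([161, 168, 30, 35, 859], [175.8, 184.8]), ([226, 190, 29, 38, 936], [239.9, 207.9]), ([139, 217, 21, 8, 55], [149.3, 221.7]), ([174, 233, 19, 7, 41], [183.1, 236.9]), ([229, 261, 22, 6, 46], [239.9, 264.2])]
T [([13, 39, 18, 6, 86], [21.6, 41.5])]
[([13, 33, 105, 33, 2421], [64.3, 50.1])]
[([114, 184, 34, 34, 820], [130.7, 200.1]), ([167, 188, 29, 34, 772], [181.5, 204.2]), ([240, 191, 27, 34, 769], [253.2, 207.5])]
```

View pics/n6.png

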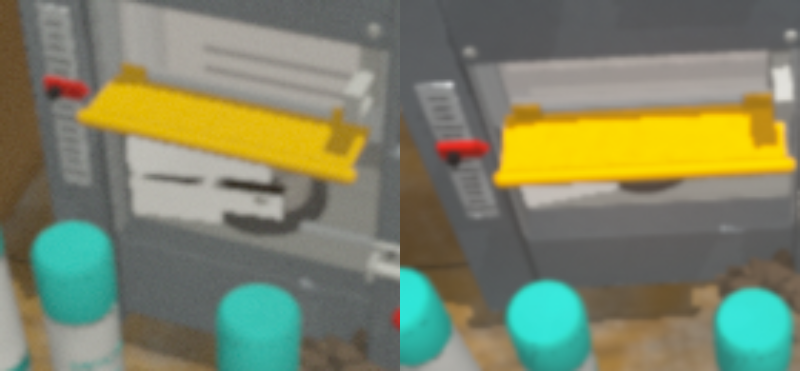

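```bash
python3 - <<'E'
from h import *
S,T=imaging.snapshot("side"),imaging.snapshot("top")
for n,a,b in(("lip L",(177.7,132),(164,154.4)),("lip R",(273.9,153),(268.3,149.5)),("lip R at start",(271.7,205),(266.2,185.3)),("tip",(181,121.5),(160.8,141.8)),("tip+-",(180.2,122),(160.8,141.8))):
    print(n,*[np.round(v,1) for v in tri(S,a,T,b)])
for n,p,uv in(("side",S,(180.7,121.7)),("top",T,(160.8,141.8))): # tip height with known plane x
    o,d=ray(p,uv); y=133.5 ; 
    for x in(650,653): print(n,x,np.round(o+d*(x-o[0])/d[0],1))
for n,p,l in(("side",S,((177.7,132),(273.9,153))),("top",T,((164,154.4),(268.3,149.5)))):
    for uv in l:
        o,d=ray(p,uv); x=620 if uv[0]<220 else 617; print(n,"lip at x",x,np.round(o+d*(x-o[0])/d[0],1))
red=blobs(mask(S,"red")[150:230,250:310],5);print("knob",red,np.round(plane(S,(red[0][1][0]+250,red[0][1][1]+150),155),1))
s=monitor.observe();print(s["time_s"],s["wrist_force"])
E
```

```text
lip L [624.3 128.7 245.9] 0.8
lip R [615.9 -73.7 249.4] 0.2
lip R at start [617.8 -74.  108.8] 1.6
tip [650.8 133.9 252.5] 0.6
tip+- [650.4 134.6 252. ] 1.3
side 650 [650.  133.8 252.7]
side 653 [653.  135.5 250.5]
top 650 [650.  133.9 253.2]
top 653 [653.  134.8 249.3]
side lip at x 620 [620.  126.7 249. ]
side lip at x 617 [617.  -73.3 248.4]
top lip at x 620 [620.  127.  252.5]
top lip at x 617 [617.  -73.9 248. ]
knob [([38, 49, 7, 6, 34], [40.7, 51.5])] [ 595.3 -118.2  155. ]
15.575 [-0.67222042 -0.09638566  0.39243383]
```

The sash stands at about 248 and the pointer at about 251.5 (-3 to -5 mm): inside the band but low. There is time to spare, so I'll nudge it up about 4 mm. First I come back over the same path.

```bash
python3 -m jog '[[-0.5,0,0,0,0,0],[-0.5,0,0,0,0,0],[-0.5,0,0,0,0,0],[-0.5,0,0,0,0,0],[-0.4,0.2,0,0,0,0],[0,0.4,0,-0.2,0,0],[0,0,0,-0.3,0,0],[0,0,0,0,0,0]]'
python3 - <<'E'
from h import *
to((575,25,235),30,-9)
E
```

```text
time_s: 16.58
tcp_pos: [413.5, 51.1, 276.2]
ee_rot: [[0.156, 0.956, 0.25], [0.988, -0.151, -0.041], [-0.002, 0.253, -0.967]]
wrist_force: [0.0, 0.2, 1.0]
width: -0.001
t 16.575 tcp [413.5  51.1 276.2] F [0.  0.2 1. ] shift units [-0.004  1.232  0.678] turn units [-0.535  0.003  0.002] q [-1.04 -0.41  0.58  2.24  0.43  1.07 -0.81]
```

```bash
python3 -m jog '[[0,0.4,0.15,0,0,0],[0,0.4,0.2,-0.13,0,0],[0,0.35,0.2,-0.2,0,0],[0,0,0.1,-0.2,0,0],[0,0,0,0,0,0]]'
python3 - <<'E'
from h import *
to((606,20,211),30,-9)
E
```

```text
time_s: 17.2
tcp_pos: [568.0, 26.7, 240.4]
ee_rot: [[0.157, 0.857, 0.49], [0.988, -0.135, -0.079], [-0.002, 0.497, -0.868]]
wrist_force: [-1.0, -0.1, -0.2]
width: -0.001
t 17.2 tcp [568.   26.7 240.4] F [-1.  -0.1 -0.2] shift units [-0.005  0.157  0.372] turn units [-0.008  0.003  0.001] q [-1.08 -0.11  0.83  2.2   0.51  0.59 -0.76]
```

```bash
python3 -m jog '[[0,0,0.2,0,0,0],[0,0.05,0.17,0,0,0],[0,0.1,0,0,0,0],[0,0.07,0.03,0,0,0],[0,0,0,0,0,0]]'
python3 - <<'E'
from h import *
to((616.3,19.3,226),30,-9);sashz()
E
```

```text
time_s: 17.82
tcp_pos: [618.5, 20.5, 216.5]
ee_rot: [[0.157, 0.853, 0.497], [0.988, -0.137, -0.077], [0.002, 0.503, -0.864]]
wrist_force: [-0.4, 0.0, -0.6]
width: 0.0
t 17.825 tcp [618.5  20.5 216.5] F [-0.4  0.  -0.6] shift units [-0.012  0.026 -0.077] turn units [ 0.008 -0.003 -0.003] q [-1.04  0.1   0.9   2.13  0.17  0.45 -0.45]
side ref [270.  204.5] now [272.33333333 151.83333333] sash z 249.2
top ref [265. 184.] now [266.75 148.25] sash z 247.6
```

```bash
python3 -m jog '[[0,0.016,-0.028,0,0,0],[0,0.012,-0.021,0,0,0],[0,0.006,-0.01,0,0,0],[0,0,0,0,0,0]]'
python3 - <<'E'
from h import *
to((618.5,19.3,227),30,-9);sashz()
E
```

```text
time_s: 18.42
tcp_pos: [616.5, 20.5, 222.3]
ee_rot: [[0.157, 0.855, 0.495], [0.988, -0.136, -0.078], [0.0, 0.501, -0.865]]
wrist_force: [-0.6, 0.1, 0.5]
width: 0.0
t 18.425 tcp [616.5  20.5 222.3] F [-0.6  0.1  0.5] shift units [-0.007  0.035 -0.025] turn units [ 0.003 -0.    -0.001] q [-1.05  0.09  0.91  2.13  0.2   0.47 -0.47]
side ref [270.  204.5] now [272.33333333 151.83333333] sash z 249.2
top ref [265. 184.] now [266.75 148.25] sash z 247.6
```

```bash
python3 -m jog '[[0,0.014,-0.024,0,0,0],[0,0.014,-0.024,0,0,0],[0,0.01,-0.018,0,0,0],[0,0,0,0,0,0]]'
python3 - <<'E'
from h import *
to((618.5,19.3,230.5),30,-9);sashz()
E
```

```text
time_s: 19.02
tcp_pos: [614.7, 20.1, 229.8]
ee_rot: [[0.157, 0.857, 0.491], [0.988, -0.136, -0.079], [-0.001, 0.498, -0.867]]
wrist_force: [-3.2, -0.4, -2.6]
width: 0.001
t 19.025 tcp [614.7  20.1 229.8] F [-3.2 -0.4 -2.6] shift units [-0.001  0.031  0.011] turn units [-0.005  0.003 -0.   ] q [-1.06  0.07  0.91  2.12  0.22  0.49 -0.49]
side ref [270.  204.5] now [272.33333333 151.83333333] sash z 249.2
top ref [265. 184.] now [266.75 148.25] sash z 247.6
```

Contact (4 N) and the sash has not moved yet. I'll raise about 5 mm.

```bash
python3 -m jog '[[0,0.012,-0.021,0,0,0],[0,0.012,-0.021,0,0,0],[0,0,0,0,0,0]]'
python3 - <<'E'
from h import *
to((618.5,19.3,234),30,-9);sashz()
E
```

```text
time_s: 19.5
tcp_pos: [614.9, 20.1, 236.0]
ee_rot: [[0.157, 0.857, 0.491], [0.988, -0.136, -0.079], [-0.001, 0.498, -0.867]]
wrist_force: [-7.0, 0.1, -0.3]
width: -0.001
t 19.5 tcp [614.9  20.1 236. ] F [-7.   0.1 -0.3] shift units [-0.002  0.019  0.03 ] turn units [-0.005  0.003 -0.001] q [-1.07  0.05  0.91  2.11  0.24  0.51 -0.5 ]
side ref [270.  204.5] now [273.  149.5] sash z 254.7
top ref [265. 184.] now [266.75 146.25] sash z 254.2
```

```bash
python3 -m jog '[[0,-0.05,0,0,0,0],[0,-0.08,0,0,0,0],[0,-0.3,-0.17,0,0,0],[0,-0.3,-0.3,0.2,0,0],[0,-0.3,-0.3,0.3,0,0],[0,-0.3,-0.2,0.3,0,0],[0,0,0,0.2,0,0],[0,0,0,0,0,0]]'
python3 -m jog '[[0.5,0,0,0,0,0],[0.5,0,0,0,0,0],[0.5,0,0,0,0,0],[0.5,0,0,0,0,0],[0.5,0,0,0,0,0],[0,0,0,0,0,0]]'
python3 - <<'E'
from h import *
sashz(); S=imaging.snapshot("side");T=imaging.snapshot("top")
for n,p in(("S",S),("T",T)):
    print(n,blobs(mask(p,"red")[100:160,130:200],8),blobs(mask(p,"red")[165:215,270:300],8),blobs(mask(p,"teal"),20))
im=np.hstack([cv2.resize(S["color"][90:220,150:290],(400,371)),cv2.resize(T["color"][90:220,130:270],(400,371))]);im=np.vstack([im,cv2.resize(np.hstack([S["color"][100:330,90:370],T["color"][100:330,90:370]]),(800,229))]);cv2.imwrite("pics/n7.png",im[:600,:,::-1])
E
```

```text
time_s: 20.6
tcp_pos: [430.3, 50.5, 275.8]
ee_rot: [[0.16, 0.986, 0.033], [0.987, -0.16, -0.002], [0.004, 0.033, -0.999]]
wrist_force: [-0.2, -0.1, -0.4]
width: 0.001
time_s: 21.35
tcp_pos: [471.5, 354.7, 271.7]
ee_rot: [[0.146, 0.989, 0.028], [0.989, -0.146, -0.005], [-0.001, 0.028, -1.0]]
wrist_force: [-0.6, -0.5, -0.5]
width: -0.001
side ref [270.  204.5] now [273.  149.5] sash z 254.7
top ref [265. 184.] now [266.75 146.25] sash z 254.2
S [([36, 17, 15, 7, 61], [42.9, 20.2])] [([18, 34, 7, 6, 33], [20.7, 36.6])] [([120, 152, 31, 34, 787], [135.1, 168.6]), ([161, 168, 30, 35, 859], [175.8, 184.8]), ([226, 190, 29, 37, 936], [239.9, 207.9]), ([139, 217, 20, 8, 54], [149.4, 221.7]), ([173, 233, 20, 7, 42], [182.6, 236.9]), ([229, 261, 22, 6, 45], [239.9, 264.3])]
T [([13, 39, 18, 6, 86], [21.6, 41.5])] [([16, 14, 7, 6, 32], [19.1, 16.2])] [([114, 184, 34, 34, 820], [130.7, 200.1]), ([167, 188, 29, 34, 772], [181.5, 204.2]), ([240, 191, 27, 34, 769], [253.2, 207.5])]
```

View pics/n7.png

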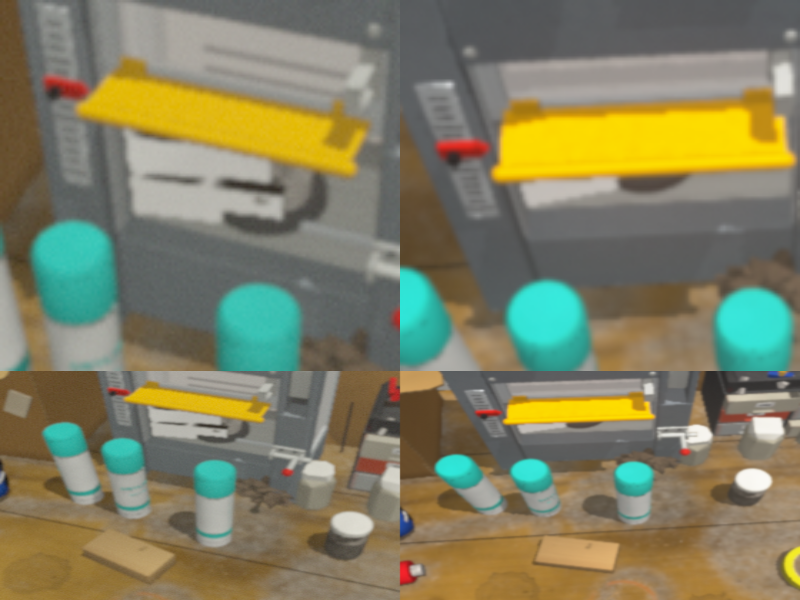

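Everything stands where it was: pointer, knob and can blobs are unchanged to within a pixel. The lip is at z ≈ 254 and the pointer at ≈ 252. Arm clear, so I'm handing in.

```bash
python3 -c "
from station import env,monitor
s=monitor.observe();print(s['time_s'],s['wrist_force']);print(env.hand_in())"
```

```text
21.55 [-0.51509058  0.55133834 -0.2738793 ]
the job is handed in; nothing more can be done
None
```

I pushed the bolt back, raised the sash to the pointer's height and handed the job in at 21.6 s; `env.hand_in()` gives no verdict.

- **Bolt:** I pushed the knob sideways with the closed fingertip until it stopped moving while the reaction rose from 6 to 13 N. The camera showed about 22 mm of travel, less than the nominal 26 mm. The knob stayed there to the end.
- **Sash:** I reached down between the two look-alike cans, tilted the fingertip 30° under the lip bar and pushed up. The highest wrist force I read was about 12 N. After the first lift the lip was about 3–5 mm low, so I went back and nudged it up about 6 mm.
- **Last checks:**
  - **Lip height:** it read 254.7 mm in the side view and 254.2 mm in the top view.
  - **Pointer height:** it came out at 250–253 mm depending on the method. The lip is therefore about 0 to 4 mm high, inside the 8 mm band.
  - **Loose things:** the pointer and the three cans had not shifted by more than about a pixel, and the jar and wood block looked undisturbed in the last picture. The robot was clear of everything.

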